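# Set a box side on the bench hook for sawing

## Task

Get the thin box side on the bench hook ready for sawing off its hatched waste end: with the fingertips push it snug and square against the hook's fence, and slide it along the fence to the right until the waste overhangs the hook's right-hand end and the pencil line shows about 5 mm clear of it. Only push it, keeping it flat on the hook: do not pick it up, and leave the plane, the saw, the tin and the finished side where they are.

Things in the scene. Friction and masses are not known exactly. Their poses are not given: they have to be found in the camera images.
- riser: Low bench-top bench, fixed: a thick plank slab 360 (x) x 760 (y) mm on short feet, top 120 mm above the main bench. Origin: centre of its underside on the main bench; x away from the robot, y along it to the left, z up.
- hook: Bench hook, fixed on the riser's front edge: dark wooden board 220 (x) x 260 (y) x 18 mm, fence along its far side, cleat under its near edge. Origin: centre of the board's underside, on the riser's top; x towards the fence, y along it to the left, z up. Board top at z 18 mm, near edge x -110, left end y +130, right-hand end y -130 (the waste must overhang this one).
- hook_end (a point): Middle of the top edge of the hook's right-hand end: (0, -130, 18) mm in the hook's frame. The fence ends there too.
- fence_face (a point): Middle of the foot of the fence's near face, against which the work goes: (74, 0, 18) mm in the hook's frame. The fence is 260 long (y), 36 deep (x) and rises 24 mm above the board's top.
- panel: The thin box side to be sawn, loose: pale wooden plate 110 (x) x 200 (y) x 8 mm, 0.09 to 0.18 kg, lying on the hook's board up to 9 degrees askew and not yet against the fence. Origin: centre of its underside; x towards its fence-side long edge, y along it to the left, z up. The hatched waste is its right-hand 45 mm; it does not tip when the line is 5 mm past the hook's end.
- panel_line (a point): Middle of the dark pencil line that runs square across the panel's top face, 45 mm from its right-hand end: (0, -55, 8) mm in the panel's frame. The waste beyond it is hatched with short slanting strokes.
- panel_far_left (a point): Left corner of the panel's fence-side edge: (55, 100, 4) mm in its frame.
- panel_far_right (a point): Right (waste end) corner of the panel's fence-side edge: (55, -100, 4) mm in its frame.
- plane: Bystander: small metal block plane 155 x 50 x 50 mm, standing on the riser left of the hook. Origin: centre of its sole.
- saw: Bystander: back saw lying flat on the riser right of the hook, 330 mm long, 110 mm wide, 22 mm thick, handle towards the robot. Origin: on its underside near the middle of its length.
- tin: Bystander: round flat wax tin, 83 mm across, 34 mm high, on the riser beyond and left of the hook. Origin: centre of its underside.
- cut_side: Bystander: a box side already sawn, plain pale wooden plate 110 x 155 x 8 mm without pencil marks, lying on the riser behind the fence. Origin: centre of its underside.
Things that resemble listed ones, but are neither listed nor needed, are in the scene too. Leave any blue or red look-alike of the panel alone.

How it is judged:
By the outcome, as a careful person would: the job done as asked, in the order asked, and still so for the second after the job is handed in, with the robot touching nothing.
It also fails if it takes over 54 s, if anything falls off the work surface, if the arm or the gripper's body presses on something with over 40 N, if the wrist force passes 120 N, or if a joint passes its speed limit or range.

## Robot

A 6-joint arm with a two-finger parallel gripper is mounted at the origin on the work surface. World frame = base frame: x ahead of the robot, y to its left, z up, the work surface at z = 0. Lengths are in m, angles in rad, forces in N, time in s.
With the tool pointing down it reaches from about 0.375 to 0.9 m from the base axis. Payload 3.1 kg.
Tool frame: the origin (TCP) lies on the centre line of the jaws, within the pads' length; the fingertips stand 22 mm ahead of it and the grasp point (between the pads) lies 3 mm ahead of it; z points along the fingers, x is the direction in which the jaws open and shut, and the axes are right-handed (so a half turn about z gives the same grasp; the last joint's range is limited). The gripper opens to 87 mm and grips with 3 to 60 N. Pads are 19 mm wide; open, the fingers measure 117 mm over their backs; the gripper's body (75 mm by 190 mm) begins 51 mm behind the grasp point.
Start: joints at [1.05, 0.527, 1.433, -0, 1.181, -0.178], TCP at [0.21, 0.589, 0.245] pointing down, gripper open.
Joint ranges: [-3.08, 3.08], [-0.75, 2.2], [0.22, 2.44], [-1.43, 4.57], [0, 2.65], [-2.85, 2.85]. Speed limits (rad/s): [2.79, 2.79, 3.14, 3.14, 3.14, 3.14].

## Interface

Orientations are given as a unit quaternion [x, y, z, w].
In Python, from rig import robot, camera, order gives the robot as it stands.
- The arm moves only by the shell command python3 -m pendant 'ROWS' [OPENING] [FORCE]. ROWS is JSON, a list of rows, each a list of 2 entries, a list of its own where there are three numbers: the shift along the tool's x, y, z in mm, then the turn about the tool's z in degrees. A call has 1 to 8 rows; each row shifts and turns the commanded pose from where the row before left it, along the tool's axes as they then stand; what a row does not reach is not made up. A row lasts 1/8 s, in which the tool goes at most 62.5 mm and 10.7 degrees, less where a joint would pass 70% of its speed; a pose out of reach is approached as far as the arm can. A call with a gripper value outside its range is refused whole. OPENING is the finger opening in mm, from 0 to 87, set as the call begins (- or left out, the last holds). The fingers move at their own pace and stop on an object; FORCE is the grip in N (left out, the last holds). Time passes only in rows, so rows that do not move let the fingers close. It gives the time, the measured TCP pose, the force and the opening at its end, in the units of the state.
- robot.get_obs(): the state, without advancing time (a new reading comes with each control period).
- camera(name): name is "scene" or "top" or "wrist"; returns a dict with "pixels" (384x512x3 uint8, blue, green, red), "mtx" (3x3 intrinsics, pixels), "R" (3x3) and "t" (3): a world point X has camera coordinates R X + t. Camera axes: x right, y down, z forward; pixel columns grow to the right and rows downward; lengths in m; the calibration is good to about 2 mm. A picture is of the moment at which its call begins. There is no depth.
- order.hand_in(): hands the job in, once; it reports no verdict.
The state is a dict: "time": time; "q": joint angles; "joint_velocities": joint speeds; "joint_torque": joint torques, N m; "position": TCP position; "tool_rot": TCP orientation; "ft_force": force on the tool from outside, world axes, zero at the start; "moment": the same for the moment, N m; "grip_width": finger opening in m.
Only numpy, scipy, OpenCV 4.12 (cv2) and the standard library are available. Lean on these libraries where they do the work, as an engineer would, in place of code of your own. Each camera call takes 0.05 s, during which the arm holds its last target. There are 200 camera calls.

## Working session

There is one attempt and no reset: what is moved stays moved. The work goes in short steps, Python scripts to look and compute and a shell command to move; the robot and the scene stay as the last step left them, time stands still between calls to the robot, and variables do not carry over. Pictures are saved under pics/ and viewed, about 8 in all and at most 12, crops included, and the job is handed in when it is done.

```bash
mkdir -p pics; ls; python3 - <<'E'
from rig import robot,camera
import cv2,json
o=robot.get_obs();print(o['time'],o['position'],o['tool_rot'],o['grip_width'])
for n in('top','scene'):
    c=camera(n);cv2.imwrite(f'pics/{n}0.png',c['pixels']);print(n,c['mtx'].tolist(),c['R'].tolist(),c['t'].tolist())
E
```

```text
pics
0.0 [0.20970529 0.58804086 0.24357   ] [ 8.17343415e-01  5.76149801e-01 -9.65072136e-04  4.65571041e-04] 0.08701431856133793
top [[414.9972425568347, 0.0, 254.70207359032355], [0.0, 414.9972425568347, 187.98606982420847], [0.0, 0.0, 1.0]] [[-0.009901774883788834, -0.9999507234213391, -0.0007110438038779223], [-0.9903359086174137, 0.009904933830303784, -0.13833539094800862], [0.13833561709506284, -0.0006655936880478844, -0.9903851846771387]] [-0.10938226703165561, 0.523349876979973, 1.4652240244552575]
scene [[419.6968560973154, 0.0, 258.9505723659632], [0.0, 419.6968560973154, 194.5946106661807], [0.0, 0.0, 1.0]] [[-0.8548789614098996, 0.5187658186580827, -0.007999170628303683], [0.44533302954210796, 0.7257835006715012, -0.5243250928115774], [-0.26619626995429435, -0.45179678567363724, -0.8514805989083897]] [0.5003160830294712, -0.08463732401994785, 1.718917778299891]
```

View pics/top0.png

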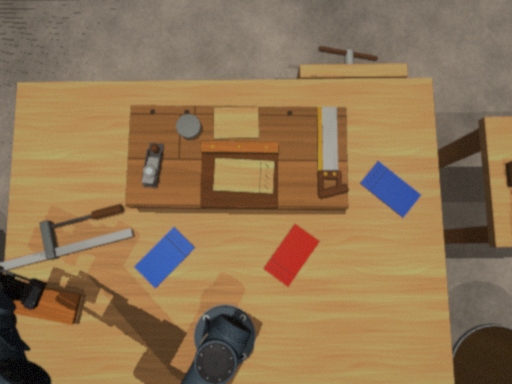

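View pics/scene0.png

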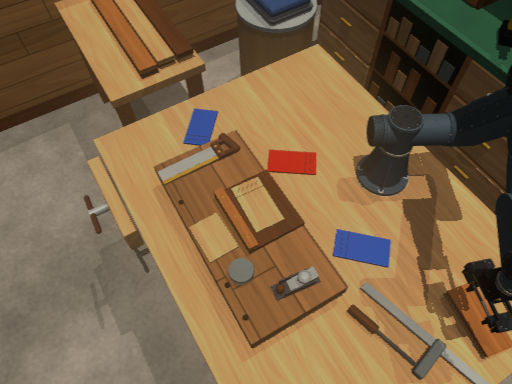

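Top view: the hook is at about u 201–278, v 142–210. The panel is at about u 213–275, v 157–194, with the waste to the right. Next I'll enlarge this and set up the geometry.

```bash
cat > h.py <<'E'
import numpy as np,cv2
from rig import robot,camera
from scipy.spatial.transform import Rotation as Ro
def shot(n,f=None):
    c=camera(n)
    if f: cv2.imwrite('pics/'+f,c['pixels'])
    return c
def px2w(c,uv,z):
    d=c['R'].T@np.linalg.inv(c['mtx'])@np.array([uv[0],uv[1],1.]); o=-c['R'].T@c['t']
    return o+d*(z-o[2])/d[2]
def w2px(c,X):
    p=c['mtx']@(c['R']@np.asarray(X)+c['t']); return p[:2]/p[2]
def totool(dw):
    o=robot.get_obs(); return Ro.from_quat(o['tool_rot']).inv().apply(dw)
E
python3 - <<'E'
from h import *
c=shot('top')
p=c['pixels'][130:215,190:290]; cv2.imwrite('pics/top1.png',cv2.resize(p,None,fx=7,fy=7,interpolation=cv2.INTER_CUBIC))
for uv,z in [((201,153),.162),((278,153),.162),((201,206),.138),((278,208),.138),((214,158),.146),((275,161),.146),((273,194),.146),((213,192),.146),((262,160),.146)]: print(uv,px2w(c,uv,z).round(4))
E
```

```text
(201, 153) [0.6249 0.0643 0.162 ]
(278, 153) [ 0.6223 -0.1938  0.162 ]
(201, 206) [0.4489 0.066  0.138 ]
(278, 208) [ 0.4396 -0.1918  0.138 ]
(214, 158) [0.6108 0.0223 0.146 ]
(275, 161) [ 0.5984 -0.1841  0.146 ]
(273, 194) [ 0.486  -0.1755  0.146 ]
(213, 192) [0.4947 0.0252 0.146 ]
(262, 160) [ 0.6023 -0.1401  0.146 ]
```

View pics/top1.png

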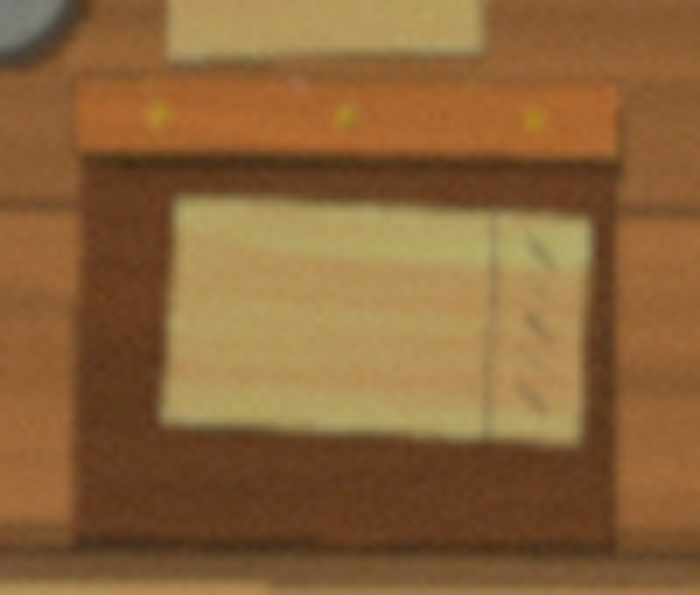

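```bash
python3 -m pendant '[[[0,40,0],-9.3],[[0,40,0],-9.3],[[-58,15,0],0],[[-58,15,0],0],[[-58,15,0],0],[[-58,15,0],0],[[-58,15,0],0],[[-58,15,0],0]]'; python3 -m pendant '[[[-58,15,0],0],[[-58,15,0],0],[[-58,15,0],0],[[-58,15,0],0],[[-58,10,0],0],[[0,0,0],0],[[0,0,0],0]]'; python3 - <<'E'
from h import *
c=shot('wrist','w1.png');o=robot.get_obs()
print(o['position'],Ro.from_quat(o['tool_rot']).as_matrix().round(4).tolist(),c['mtx'].tolist())
E
```

```text
time: 1.15
position: [0.3709, 0.2167, 0.2446]
tool_rot: [0.713, 0.701, 0.0, 0.0]
ft_force: [1.7, -0.3, 0.7]
grip_width: 0.0871
time: 2.02
position: [0.4347, -0.0724, 0.2442]
tool_rot: [0.714, 0.7, -0.0, -0.001]
ft_force: [0.3, 0.3, -0.3]
grip_width: 0.0874
[ 0.434584   -0.07166949  0.24423794] [[0.0176, 0.9998, -0.0016], [0.9998, -0.0176, 0.0011], [0.0011, -0.0016, -1.0]] [[337.156800163127, 0.0, 259.030577533049], [0.0, 337.156800163127, 190.04225008961154], [0.0, 0.0, 1.0]]
```

View pics/w1.png

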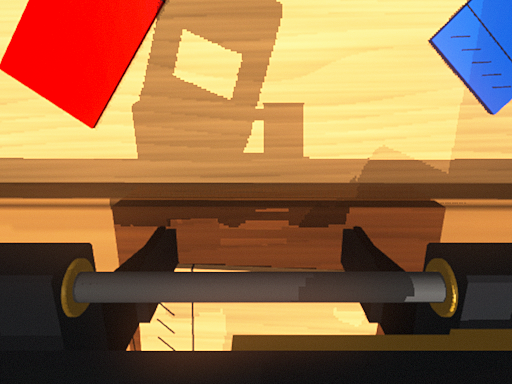

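The wrist camera looks back towards the robot. The hook's near edge runs from (112,200) to (445,203), and the panel's near edge is at about v 264–268, with the pencil line at u≈192.

```bash
python3 - <<'E'
from h import *
c=shot('wrist')
for uv,z in [((112,200),.138),((445,203),.138),((192,264),.146),((305,268),.146)]: print(uv,px2w(c,uv,z).round(4))
cv2.imwrite('pics/w2.png',cv2.resize(c['pixels'][180:360,80:470],None,fx=2,fy=2))
E
```

```text
(112, 200) [ 0.4369 -0.1844  0.138 ]
(445, 203) [0.4438 0.071  0.138 ]
(192, 264) [ 0.4883 -0.1253  0.146 ]
(305, 268) [ 0.4933 -0.0364  0.146 ]
```

```bash
python3 -m pendant '[[[-6,10,40],0],[[0,0,30],0],[[0,0,10],0],[[0,0,0],0],[[0,0,0],0]]'; python3 -m pendant '[[[0,10,0],0],[[0,10,0],0],[[0,10,0],0],[[0,10,0],0],[[0,0,0],0],[[0,0,0],0]]'
```

```text
time: 2.75
position: [0.446, -0.0788, 0.1655]
tool_rot: [0.713, 0.701, 0.0, 0.001]
ft_force: [-0.0, 0.6, -0.0]
grip_width: 0.087
time: 3.5
position: [0.485, -0.0795, 0.1643]
tool_rot: [0.713, 0.701, -0.0, -0.0]
ft_force: [0.9, 0.2, 0.0]
grip_width: 0.0871
```

```bash
python3 -m pendant '[[[0,4,0.5],0],[[0,4,0],0],[[0,4,0],0],[[0,3,0],0],[[0,0,0],0]]'; python3 -m pendant '[[[0,2,0],0],[[0,2,0],0],[[0,0,0],0]]';python3 -m pendant '[[[0,2,0],0],[[0,0,0],0]]'
```

```text
time: 4.12
position: [0.5008, -0.0801, 0.1641]
tool_rot: [0.713, 0.701, 0.0, 0.0]
ft_force: [0.6, 0.8, 0.6]
grip_width: 0.0872
time: 4.5
position: [0.5046, -0.0801, 0.1641]
tool_rot: [0.714, 0.701, 0.0, 0.0]
ft_force: [0.3, -0.2, 0.7]
grip_width: 0.0869
time: 4.75
position: [0.5054, -0.0799, 0.164]
tool_rot: [0.714, 0.701, -0.001, -0.001]
ft_force: [-3.3, 0.2, 2.3]
grip_width: 0.0872
```

```bash
python3 -m pendant '[[[0,2,0],0],[[0,0,0],0]]';python3 -m pendant '[[[0,2,0],0],[[0,0,0],0]]'; python3 - <<'E'
from h import *
c=shot('top')
p=c['pixels'][130:215,190:290]; cv2.imwrite('pics/top2.png',cv2.resize(p,None,fx=7,fy=7,interpolation=cv2.INTER_CUBIC))
E
```

```text
time: 5.0
position: [0.5057, -0.0797, 0.1638]
tool_rot: [0.713, 0.701, -0.002, -0.003]
ft_force: [-6.5, -0.6, 4.4]
grip_width: 0.087
time: 5.25
position: [0.5059, -0.0796, 0.1638]
tool_rot: [0.713, 0.701, -0.003, -0.004]
ft_force: [-10.2, -1.3, 7.6]
grip_width: 0.0869
```

```bash
python3 -m pendant '[[[0,-12,0],0],[[0,-3,-20],0],[[0,0,-20],0],[[45,25,0],0],[[45,25,0],0],[[46,23,0],0],[[0,0,0],0],[[0,0,0],0]]' 0; python3 -m pendant '[[[0,0,0],0],[[0,0,0],0],[[0,0,0],0]]'; python3 - <<'E'
from h import *
c=shot('top')
p=c['pixels'][130:215,190:290]; cv2.imwrite('pics/top3.png',cv2.resize(p,None,fx=7,fy=7,interpolation=cv2.INTER_CUBIC))
E
```

```text
time: 6.3
position: [0.5707, 0.0547, 0.2038]
tool_rot: [0.713, 0.701, -0.0, 0.0]
ft_force: [0.4, -0.8, -0.2]
grip_width: 0.0147
time: 6.68
position: [0.5707, 0.054, 0.2041]
tool_rot: [0.714, 0.7, 0.0, 0.0]
ft_force: [0.2, 0.4, -0.9]
grip_width: 0.0005
```

View pics/top3.png

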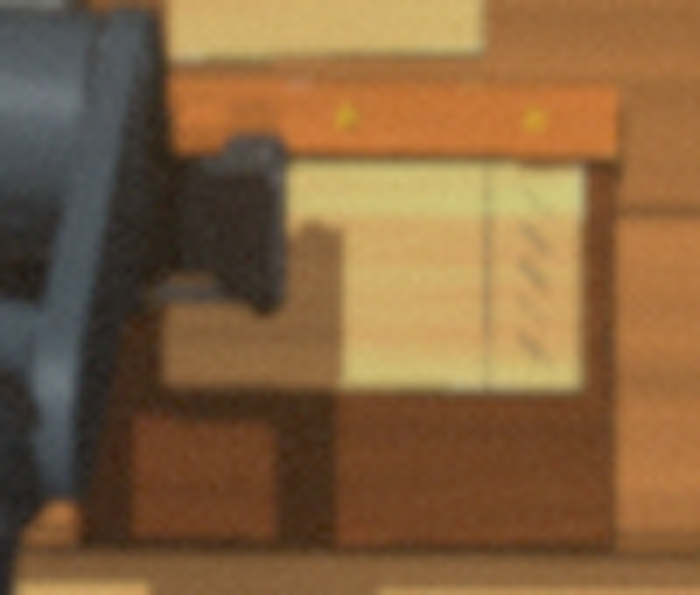

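The panel is flat against the fence in this view. The line is at crop u≈487 and the hook's end at u≈614, so about 65 mm of slide is needed. Lowering now and pushing the left end.

```bash
python3 -m pendant '[[[0,0,25],0],[[0,0,15],0],[[0,0,0],0],[[-6,0,0],0],[[-6,1,0],0],[[-6,0,0],0],[[0,0,0],0]]'; python3 -m pendant '[[[-6,0,0],0],[[-6,1,0],0],[[-6,0,0],0],[[-6,1,0],0],[[-6,0,0],0],[[-6,1,0],0],[[-6,0,0],0],[[0,0,0],0]]';  python3 - <<'E'
from h import *
c=shot('top')
p=c['pixels'][130:215,190:290]; cv2.imwrite('pics/top4.png',cv2.resize(p,None,fx=7,fy=7,interpolation=cv2.INTER_CUBIC))
E
```

```text
time: 7.6
position: [0.5717, 0.0361, 0.1644]
tool_rot: [0.714, 0.7, 0.0, 0.0]
ft_force: [0.8, 0.4, -0.5]
grip_width: 0.0007
time: 8.6
position: [0.5742, -0.0062, 0.1642]
tool_rot: [0.714, 0.7, 0.0, 0.001]
ft_force: [-0.2, 0.0, -0.3]
grip_width: 0.0005
```

View pics/top4.png

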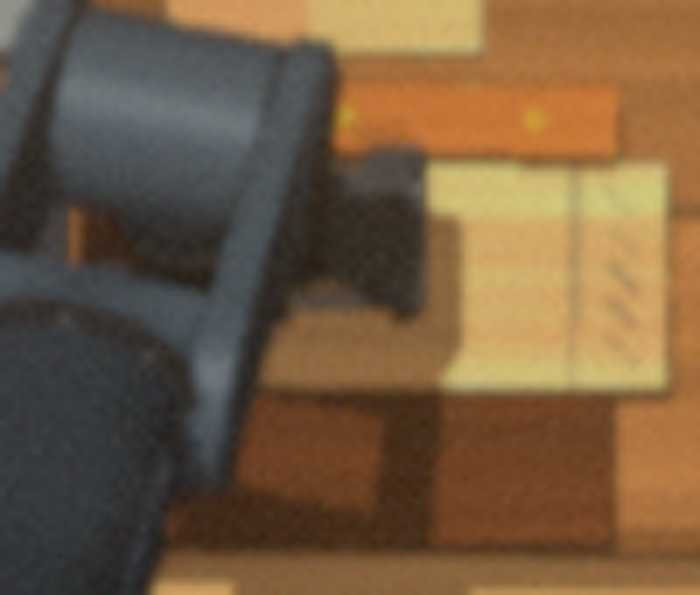

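The panel is still snug, with the line at u≈573 and the hook's end at 614, leaving about 24.5 mm to go.

```bash
python3 -m pendant '[[[-5,0,0],0],[[-5,0.5,0],0],[[-5,0,0],0],[[-4,0.5,0],0],[[-3,0,0],0],[[0,0,0],0]]';  python3 - <<'E'
from h import *
c=shot('top')
p=c['pixels'][140:200,250:295]; cv2.imwrite('pics/top5.png',cv2.resize(p,None,fx=10,fy=10,interpolation=cv2.INTER_CUBIC))
g=np.mean([cv2.cvtColor(shot('top')['pixels'],cv2.COLOR_BGR2GRAY).astype(float) for _ in range(4)],0)
print('panel rows',g[165:183,268:292].mean(0).round().tolist()); print('hook rows',g[190:205,268:292].mean(0).round().tolist())
E
```

```text
time: 9.4
position: [0.5744, -0.0278, 0.164]
tool_rot: [0.714, 0.701, -0.0, 0.0]
ft_force: [-0.7, 0.3, 0.3]
grip_width: 0.0005
panel rows [176.0, 176.0, 176.0, 175.0, 175.0, 175.0, 175.0, 175.0, 175.0, 168.0, 151.0, 162.0, 172.0, 173.0, 172.0, 167.0, 164.0, 163.0, 164.0, 170.0, 173.0, 173.0, 165.0, 140.0]
hook rows [77.0, 77.0, 78.0, 78.0, 78.0, 78.0, 78.0, 78.0, 77.0, 87.0, 115.0, 127.0, 130.0, 130.0, 130.0, 130.0, 130.0, 129.0, 129.0, 129.0, 129.0, 129.0, 130.0, 129.0]
```

View pics/top5.png

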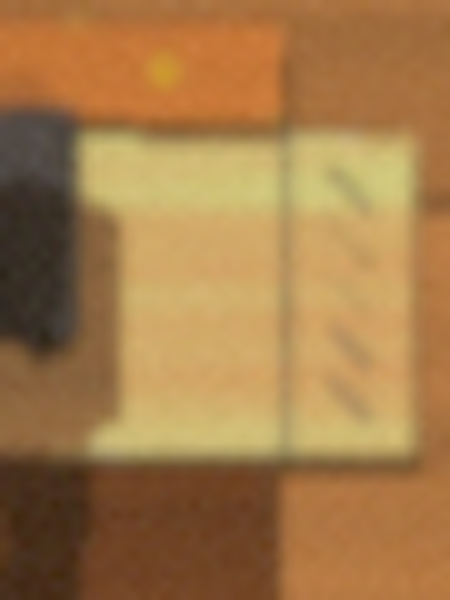

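```bash
python3 - <<'E'
from h import *
c=shot('top'); e=px2w(c,(277.6,197.5),.138); l=px2w(c,(278.12,174),.146)
for a in(-.7,-1.1,-1.5):
    t=np.radians(a); yv=np.array([-np.sin(t),np.cos(t),0]); print(a,e,l,'past end mm',-1000*(l-e)@yv)
E
```

```text
-0.7 [ 0.47499011 -0.19112983  0.138     ] [ 0.55367675 -0.19382924  0.146     ] past end mm 1.7378859293535176
-1.1 [ 0.47499011 -0.19112983  0.138     ] [ 0.55367675 -0.19382924  0.146     ] past end mm 1.1883224178354999
-1.5 [ 0.47499011 -0.19112983  0.138     ] [ 0.55367675 -0.19382924  0.146     ] past end mm 0.6387009891593105
```

```bash
python3 -m pendant '[[[-2,0,0],0],[[-1.8,0,0],0],[[0,0,0],0],[[0,0,0],0]]'; python3 -m pendant '[[[6,0,0],0],[[9,0,0],0],[[0,0,-20],0],[[0,0,-25],0],[[0,0,0],0]]' 87; python3 -m pendant '[[[-32,-40,0],0],[[-30,-40,0],0],[[-20,-20,0],0],[[0,0,0],0],[[0,0,0],0]]'; python3 - <<'E'
from h import *
c=shot('top')
p=c['pixels'][135:215,190:292]; cv2.imwrite('pics/top6.png',cv2.resize(p,None,fx=7,fy=7,interpolation=cv2.INTER_CUBIC))
E
```

```text
time: 10.2
position: [0.5742, -0.0313, 0.164]
tool_rot: [0.713, 0.701, -0.0, 0.0]
ft_force: [0.1, -0.1, -0.3]
grip_width: 0.0002
time: 10.82
position: [0.5758, -0.0157, 0.2108]
tool_rot: [0.713, 0.701, 0.001, 0.002]
ft_force: [-0.3, 0.1, 0.8]
grip_width: 0.0426
time: 11.45
position: [0.4736, -0.0959, 0.2087]
tool_rot: [0.714, 0.701, 0.0, -0.0]
ft_force: [0.3, -0.4, -0.0]
grip_width: 0.0856
```

View pics/top6.png

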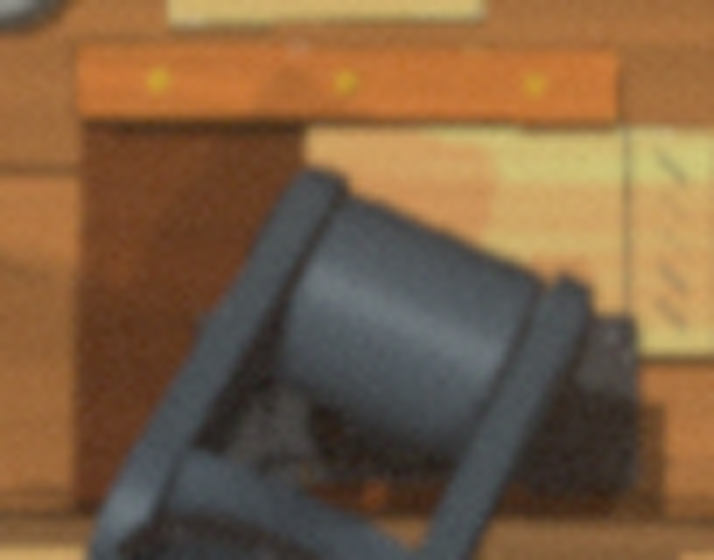

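The panel looks snug, with the line just past the hook's end. One last light press with both fingertips on the near edge will make it square.

```bash
python3 -m pendant '[[[-30,0,20],0],[[0,0,25],0],[[0,0,0],0],[[0,8,0],0],[[0,8,0],0],[[0,6,0],0],[[0,5,0],0],[[0,0,0],0]]'; python3 -m pendant '[[[0,3,0],0],[[0,2,0],0],[[0,0,0],0]]'
```

```text
time: 12.5
position: [0.5, -0.1268, 0.1642]
tool_rot: [0.713, 0.701, 0.0, 0.0]
ft_force: [-0.1, 0.6, 0.4]
grip_width: 0.087
time: 12.88
position: [0.5043, -0.1269, 0.164]
tool_rot: [0.714, 0.701, -0.0, -0.0]
ft_force: [-0.3, -0.8, -0.1]
grip_width: 0.0869
```

```bash
python3 -m pendant '[[[0,2,0],0],[[0,2,0],0],[[0,0,0],0]]'; python3 -m pendant '[[[0,2,0],0],[[0,0,0],0]]'
```

```text
time: 13.25
position: [0.5048, -0.1267, 0.1638]
tool_rot: [0.713, 0.701, -0.003, -0.003]
ft_force: [-9.1, -2.0, 6.0]
grip_width: 0.0869
time: 13.5
position: [0.505, -0.1266, 0.1637]
tool_rot: [0.713, 0.701, -0.004, -0.005]
ft_force: [-12.4, -2.9, 9.5]
grip_width: 0.0869
```

```bash
python3 -m pendant '[[[0,-6,0],0],[[0,-14,0],0],[[0,-10,-30],0],[[0,0,-50],0],[[50,-10,-10],0],[[50,-10,0],0],[[50,-10,0],0],[[50,0,0],0]]'; python3 -m pendant '[[[50,0,0],0],[[50,0,0],0],[[50,0,0],0],[[0,0,0],0],[[0,0,0],0]]'; python3 - <<'E'
from h import *
cs=[shot('top') for _ in range(6)];c=cs[0]
p=np.mean([k['pixels'].astype(float) for k in cs],0)
cv2.imwrite('pics/top7.png',cv2.resize(p[135:215,195:300].astype(np.uint8),None,fx=7,fy=7,interpolation=cv2.INTER_CUBIC))
g=cv2.cvtColor(p.astype(np.uint8),cv2.COLOR_BGR2GRAY).astype(float)
def edge(r0,r1,a,b):  # sub-pixel gradient centroid
    d=abs(np.diff(g[r0:r1,a:b].mean(0))); d[d<4]=0; return a+.5+(d*np.arange(len(d))).sum()/d.sum()
def dark(r0,r1,a,b):
    m=g[r0:r1,a:b].mean(0); w=np.clip(m.max()-4-m,0,None); return a+(w*np.arange(b-a)).sum()/w.sum()
E1=[(edge(r,r+5,273,283),r+2) for r in(191,195,200)]
L=[(dark(r,r+6,275,284),r+2.5) for r in(157,163,169,175,181)]
print(E1,L)
e=np.array([px2w(c,x,.138) for x in E1]); l=np.array([px2w(c,x,.146) for x in L]); print(e.round(4),l.round(4),sep='\n')
for a in(-.7,-1.1,-1.5):
    t=np.radians(a); yv=np.array([-np.sin(t),np.cos(t),0]); print(a,'past end mm',-1000*(l.mean(0)-e.mean(0))@yv)
# row edges: fence face / panel near edge yaw
def vedge(u,a,b):
    d=abs(np.diff(g[a:b,u-2:u+3].mean(1))); i=d.argmax(); s=slice(max(i-2,0),i+3); return a+.5+(d[s]*np.arange(len(d))[s]).sum()/d[s].sum()
us=[240,250,260,270]
for nm,a,b,z in(('fence back',135,147,.162),('panel near',180,195,.146),('hook near',200,216,.138)):
    P=np.array([px2w(c,(u,vedge(u,a,b)),z) for u in us]); k=np.polyfit(P[:,1],P[:,0],1); print(nm,P[:,0].round(4),'yaw',-np.degrees(np.arctan(k[0])))
E
```

```text
time: 14.5
position: [0.453, 0.0756, 0.2542]
tool_rot: [0.714, 0.701, 0.0, 0.0]
ft_force: [0.6, -1.2, 0.2]
grip_width: 0.0868
time: 15.12
position: [0.4563, 0.2238, 0.2538]
tool_rot: [0.713, 0.701, -0.0, 0.0]
ft_force: [0.4, 0.1, 0.2]
grip_width: 0.0866
[(np.float64(277.5489795918367), 193), (np.float64(277.56349206349205), 197), (np.float64(277.6682692307692), 202)] [(np.float64(279.1715481171548), 159.5), (np.float64(279.1912568306011), 165.5), (np.float64(279.1989247311828), 171.5), (np.float64(279.2692307692308), 177.5), (np.float64(279.20529801324506), 183.5)]
[[ 0.4902 -0.1912  0.138 ]
 [ 0.4767 -0.191   0.138 ]
 [ 0.4598 -0.1911  0.138 ]]
[[ 0.6034 -0.1983  0.146 ]
 [ 0.5828 -0.198   0.146 ]
 [ 0.5622 -0.1976  0.146 ]
 [ 0.5417 -0.1975  0.146 ]
 [ 0.5213 -0.1969  0.146 ]]
-0.7 past end mm 5.46765239300459
-1.1 past end mm 4.8617326042706415
-1.5 past end mm 4.255575861548443
fence back [0.6793 0.6786 0.6605 0.6607] yaw -12.42508659343437
panel near [0.5176 0.5174 0.5161 0.516 ] yaw -1.0429137547246792
hook near [0.4218 0.4213 0.4208 0.4206] yaw -0.7350738294854239
```

View pics/top7.png

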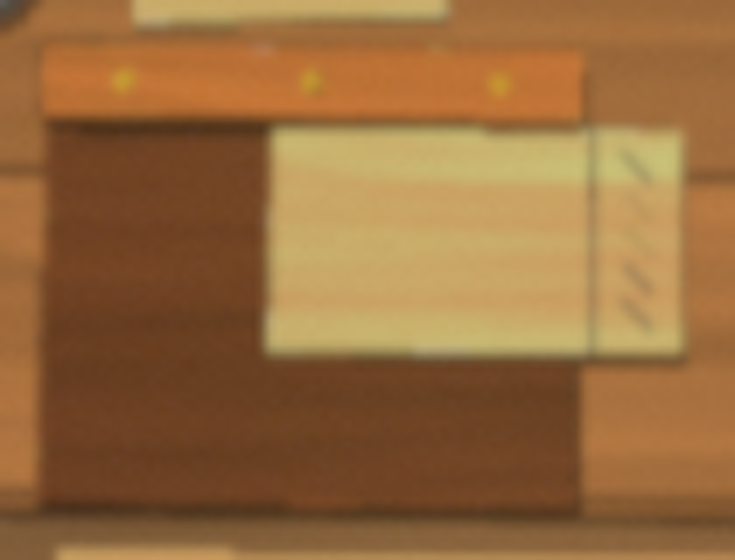

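The last picture shows the panel flat against the fence and the line about 4.9 mm past the hook's end. The robot is clear, so I'm handing in.

```bash
python3 -c "
from rig import order
print(order.hand_in())"
```

```text
the job is handed in; nothing more can be done
None
```

The box side now sits snug and square against the fence, with the pencil line about 5 mm past the hook's right-hand end. I handed the job in at about 15 s on the robot's clock.

**What I did:** I pushed the panel to the fence with the open fingertips on its near edge. With the fingers closed, I then slid it about 65 mm right along the fence. A final press of about 12 N squared it up, and I moved the arm clear.

**Last checks, from the top camera:**
- **Line position:** it measured 4.9 mm past the hook's end. Depending on the hook angle assumed, the figure runs from 4.3 to 5.5 mm.
- **Squareness:** the panel's yaw is −1.0°, and the hook's is between about −0.7° and −1.5° depending on the measurement.
- **Fence contact:** no gap is visible between the panel and the fence.
- **Failed check:** the automatic fit to the fence's back edge picked up the wrong edge, so I ignored it. The picture and the press force are what show it is snug.
- **Other items:** the arm met no unexpected force. I did not measure the plane, saw, tin or finished side again afterwards, and they are mostly outside the last crop.

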